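# Turn round a ring-gluing clamp on the woodwind bench

## Robot

A 6-joint arm with a two-finger parallel gripper is mounted at the origin on the work surface. World frame = base frame: x ahead of the robot, y to its left, z up, the work surface at z = 0. Lengths are in m, angles in rad, forces in N, time in s.
With the tool pointing down it reaches from about 0.275 to 0.825 m from the base axis. Payload 4.9 kg.
Tool frame: the origin (TCP) lies midway between the tips of the shut fingers; the grasp point (between the pads) lies 19 mm behind it; z points along the fingers, y is the line along which they close (so a half turn about z gives the same grasp; the last joint's range is limited). The gripper opens to 85 mm and grips with 20 to 120 N. Pads are 22 mm wide; open, the fingers measure 114 mm over their backs; the gripper's body (76 mm by 85 mm) begins 54 mm behind the grasp point. The pads swing forward as they close: fully open they stand 13 mm farther back than shut.
Start: joints at [1.057, 0.326, -0.193, 1.052, 0, 1.437], TCP at [0.204, 0.511, 0.231] pointing down, gripper open.
Joint ranges: [-2.65, 2.65], [-0.97, 1.79], [-1.3, 1.35], [-1.93, 2.1], [-1.47, 1.37], [-3.14, 3.14]. Speed limits (rad/s): [2.57, 2.57, 3.14, 3.14, 3.14, 3.14].

## Interface

Orientations are given as a unit quaternion [x, y, z, w].
In Python, from rig import env, capture, boxes_of, trace, spot_point gives the robot as it stands.
- The arm moves only by the tool move_arm, never from a script. Its arguments are lists of equal length, an entry for each row: "travel": the shift along the world's x, y, z in mm, a list of three; "turn": the turn, a rotation vector about the world's x, y, z in rad, a list of three; "hand": the closure, from -1 (fully open) to 1 (shut), so that 0 is half open. A call has 1 to 12 rows; each row is the pose to reach, as a shift and turn from the pose commanded when the call began; what a row does not reach only later rows make up. A row lasts 1/10 s, in which the tool goes at most 50 mm and 8.59 degrees, less where a joint would pass 70% of its speed; a pose out of reach is approached as far as the arm can. A call with a gripper value outside its range is refused whole. The fingers move at their own pace and stop on an object; "newtons" is the grip in N (left out, the last holds). Time passes only in rows, so rows that repeat a pose let the fingers close. It gives the time, the measured TCP pose, the force, the opening and the grip force at its end, in the units of the state.
- env.state(): the state, without advancing time (a new reading comes with each control period).
- capture(name): name is "scene" or "top" or "wrist"; returns a dict with "color" (400x640x3 uint8, red, green, blue), "camera_matrix" (3x3 intrinsics, pixels), "pose" (4x4, takes a point from camera to world coordinates). Camera axes: x right, y down, z forward; pixel columns grow to the right and rows downward; lengths in m; the calibration is good to about 2 mm. A picture is of the moment at which its call begins. There is no depth.
- env.job_done(): hands the job in; it is judged then, once.
Trained networks look in a picture, given as the dict that the camera call returned (one of the last four; its "shot" number tells which), for a name from the list of things; names that differ only in an ending like _2 or _b are one class to them, and where a whole thing is asked for, a point or a joint stands for the part that bears it (a point fixed in the world has none). Each returns a list of dicts, best first, with "score" (0 to 1); they miss things now and then, are a little off and sometimes report something else, mostly with a low value. They report only what shows in the picture. A call takes as long as a camera call. They do not tell look-alikes from the thing itself.
- boxes_of(query, picture): "position" ([column, row] in pixels, amid what is visible of it).
- trace(query, picture): "mask" (400x640 bool, what is visible of it) and "position" ([column, row] in pixels, amid what is visible of it).
- spot_point(query, picture): "position" ([column, row] in pixels: a listed point, or the origin of a listed thing).
The state is a dict: "time_s": time; "qpos": joint angles; "qvel": joint speeds; "tau": joint torques, N m; "eef_pos": TCP position; "eef_rot": TCP orientation; "contact_force": force on the tool from outside, world axes, zero at the start; "torque": the same for the moment, N m; "gripper_width": finger opening in m; "grip_force": force on a finger pad.
Only numpy, scipy, OpenCV 4.12 (cv2) and the standard library are available. Lean on these libraries where they do the work, as an engineer would, in place of code of your own. Each camera call takes 0.05 s, during which the arm holds its last target. There are 200 camera calls.

## Task

The rings on the clarinet barrels in the blue-lidded gluing clamp have set: swing the lid back past upright and let go so that it rests open by itself, then lift out every barrel and lay it down in the drawer with the label of its own colour. Lay each green barrel that waits on the grey felt into a free pair of saddles in the clamp, centred and lengthwise like the others were, and when all barrels are in place shut the lid fully over them. Lay barrels down rather than dropping them, and leave the tools and the glue bottle where they are.

Things in the scene. Friction and masses are not known exactly. Their poses are not given: they have to be found in the camera images.
- press: ring-gluing clamp, a heavy fixed aluminium base under a hinged blue lid; origin at the centre of its underside on the bench, x from the handle side to the hinge side, y along the hinge. Base 110 mm (x) by 266 mm (y), plate top 14 mm above the bench, rim walls 8 mm thick round its edge, up to 36 mm. In it three stations side by side along y, 74 mm apart, the middle one at the centre.
- press_lid (a joint): angle of the clamp's lid in rad: 0 shut, 1.57 upright, 1.92 the stop where it leans back and stays open by its own weight. The lid (0.45 kg, plain hinge with light damping) falls shut when let go below about 1.1 and falls open beyond about 1.3. Shut, its top is 80 mm above the bench; its felt strips pass 1 mm over barrels lying properly in the saddles.
- press_lid_handle (a point): middle of the lid's handle, a round steel bar of 12 mm diameter and 122 mm length along the clamp's y, 38 mm in front of the lid's front face, held by a 10 mm post at y = -55 and +55 mm. Lid shut: 54 mm above the bench, 93 mm in front of the clamp's centre. It moves with the lid, on a circle about the hinge; the point's axes turn with the lid.
- press_lid_hinge (a point): middle of the lid's hinge axis (which runs along the clamp's y), 58 mm behind the clamp's centre and 40 mm above the bench.
- saddle_1 (a point): station 1 of the clamp (1, 2, 3 run from +y to -y): the centre of a barrel lying properly in it, 40 mm above the bench; x axis along such a barrel. It is a pair of wooden V saddles (45 degree flanks, 8 mm thick, 40 mm wide, up to 37 mm above the bench) at x = -25 and +25 mm, with 42 mm free between them for the fingers.
- saddle_2 (a point): station 2 of the clamp (1, 2, 3 run from +y to -y): the centre of a barrel lying properly in it, 40 mm above the bench; x axis along such a barrel. It is a pair of wooden V saddles (45 degree flanks, 8 mm thick, 40 mm wide, up to 37 mm above the bench) at x = -25 and +25 mm, with 42 mm free between them for the fingers.
- saddle_3 (a point): station 3 of the clamp (1, 2, 3 run from +y to -y): the centre of a barrel lying properly in it, 40 mm above the bench; x axis along such a barrel. It is a pair of wooden V saddles (45 degree flanks, 8 mm thick, 40 mm wide, up to 37 mm above the bench) at x = -25 and +25 mm, with 42 mm free between them for the fingers.
- barrel_black: clarinet barrel, a plain round tube-like cylinder 66 mm long and 34 mm in diameter, 70 g, black, steel end rings; origin at its centre, its x axis is the axis of the cylinder (it may have rolled to any angle about it, and either end may point either way). Glued; lies in one of the clamp's stations at the start, or is absent.
- barrel_yellow: clarinet barrel, a plain round tube-like cylinder 66 mm long and 34 mm in diameter, 70 g, yellow boxwood, brass end rings; origin at its centre, its x axis is the axis of the cylinder (it may have rolled to any angle about it, and either end may point either way). Glued; lies in one of the clamp's stations at the start, or is absent.
- barrel_red: clarinet barrel, a plain round tube-like cylinder 66 mm long and 34 mm in diameter, 70 g, red, steel end rings; origin at its centre, its x axis is the axis of the cylinder (it may have rolled to any angle about it, and either end may point either way). Glued; lies in one of the clamp's stations at the start, or is absent.
- barrel_green_1: clarinet barrel, a plain round tube-like cylinder 66 mm long and 34 mm in diameter, 70 g, green resin, steel end rings (the green ones are alike); origin at its centre, its x axis is the axis of the cylinder (it may have rolled to any angle about it, and either end may point either way). Waits lying on the grey felt, or is absent.
- barrel_green_2: clarinet barrel, a plain round tube-like cylinder 66 mm long and 34 mm in diameter, 70 g, green resin, steel end rings (the green ones are alike); origin at its centre, its x axis is the axis of the cylinder (it may have rolled to any angle about it, and either end may point either way). Waits lying on the grey felt, or is absent.
- barrel_green_3: clarinet barrel, a plain round tube-like cylinder 66 mm long and 34 mm in diameter, 70 g, green resin, steel end rings (the green ones are alike); origin at its centre, its x axis is the axis of the cylinder (it may have rolled to any angle about it, and either end may point either way). Waits lying on the grey felt, or is absent.
- drawer_black: small loose drawer, open on top, pale grey, with a black label sloping on the pull at its -x side and another on its +x end; origin at the centre of its underside; 96 mm (x) by 104 mm (y) by 34 mm high, walls and floor 4 mm thick; the pull stands out another 17 mm. 220 g. Home of the black barrel.
- drawer_yellow: small loose drawer, open on top, pale grey, with a yellow label sloping on the pull at its -x side and another on its +x end; origin at the centre of its underside; 96 mm (x) by 104 mm (y) by 34 mm high, walls and floor 4 mm thick; the pull stands out another 17 mm. 220 g. Home of the yellow barrel.
- drawer_red: small loose drawer, open on top, pale grey, with a red label sloping on the pull at its -x side and another on its +x end; origin at the centre of its underside; 96 mm (x) by 104 mm (y) by 34 mm high, walls and floor 4 mm thick; the pull stands out another 17 mm. 220 g. Home of the red barrel.
- mallet: mallet with yellow nylon faces, 220 mm long, on the bench; not part of the job. Origin at its underside.
- glue_bottle: white glue bottle with red cap, 42 mm across, 110 mm tall, on the bench; not part of the job. Origin at its underside.
- driver: red screwdriver, 170 mm long, on the bench; not part of the job. Origin at its underside.
Not all that is in view belongs to the job. Leave any brown or pink look-alike of the barrel_green_3 alone.

How it is judged:
On the way, in this order (a step that is already met when the one before it is completed fails the run):
1. the lid is swung back past upright (beyond 1.75 rad) and rests open, let go (value of joint press_lid above 1.75 rad and contact force between the fingers and press_lid below 0.2 N), for 0.5 s.
2. with the lid still open, every set barrel lies in its own drawer and every green barrel lies in the clamp's saddles, let go (x of barrel_black in the frame of drawer_black between -0.035 and 0.035 m and y of barrel_black in the frame of drawer_black between -0.04 and 0.04 m and z of barrel_black in the frame of drawer_black below 0.028 m and angle between barrel_black's own x axis and vertical between 1.4 and 1.74 rad and linear speed of each of barrel_black, barrel_yellow, barrel_red, barrel_green_1, barrel_green_2, barrel_green_3 below 0.05 m/s and contact force between the fingers and barrel_black below 0.2 N and x of barrel_yellow in the frame of drawer_yellow between -0.035 and 0.035 m and y of barrel_yellow in the frame of drawer_yellow between -0.04 and 0.04 m and z of barrel_yellow in the frame of drawer_yellow below 0.028 m and angle between barrel_yellow's own x axis and vertical between 1.4 and 1.74 rad and contact force between the fingers and barrel_yellow below 0.2 N and x of barrel_red in the frame of drawer_red between -0.035 and 0.035 m and y of barrel_red in the frame of drawer_red between -0.04 and 0.04 m and z of barrel_red in the frame of drawer_red below 0.028 m and angle between barrel_red's own x axis and vertical between 1.4 and 1.74 rad and contact force between the fingers and barrel_red below 0.2 N and (distance between barrel_green_1 and saddle_1 below 0.01 m or distance between barrel_green_1 and saddle_2 below 0.01 m or distance between barrel_green_1 and saddle_3 below 0.01 m) and angle between the x axis of each of barrel_green_1, barrel_green_2, barrel_green_3 and the x axis of press, either way round below 0.15 rad and contact force between the fingers and barrel_green_1 below 0.2 N and (distance between barrel_green_2 and saddle_1 below 0.01 m or distance between barrel_green_2 and saddle_2 below 0.01 m or distance between barrel_green_2 and saddle_3 below 0.01 m) and contact force between the fingers and barrel_green_2 below 0.2 N and (distance between barrel_green_3 and saddle_1 below 0.01 m or distance between barrel_green_3 and saddle_2 below 0.01 m or distance between barrel_green_3 and saddle_3 below 0.01 m) and contact force between the fingers and barrel_green_3 below 0.2 N and value of joint press_lid above 1.3 rad), for 0.3 s.
At the end, for the whole second after the job is handed in: every black, yellow or red barrel present lies flat inside the drawer of its own colour, every green barrel present lies in a station of the clamp (centre within 10 mm of it, axis within 0.15 rad of the station's), all are at rest and let go, and the lid is shut (below 0.05 rad) (x of barrel_black in the frame of drawer_black between -0.035 and 0.035 m and y of barrel_black in the frame of drawer_black between -0.04 and 0.04 m and z of barrel_black in the frame of drawer_black below 0.028 m and angle between barrel_black's own x axis and vertical between 1.4 and 1.74 rad and linear speed of each of barrel_black, barrel_yellow, barrel_red, barrel_green_1, barrel_green_2, barrel_green_3 below 0.05 m/s and contact force between the fingers and barrel_black below 0.2 N and x of barrel_yellow in the frame of drawer_yellow between -0.035 and 0.035 m and y of barrel_yellow in the frame of drawer_yellow between -0.04 and 0.04 m and z of barrel_yellow in the frame of drawer_yellow below 0.028 m and angle between barrel_yellow's own x axis and vertical between 1.4 and 1.74 rad and contact force between the fingers and barrel_yellow below 0.2 N and x of barrel_red in the frame of drawer_red between -0.035 and 0.035 m and y of barrel_red in the frame of drawer_red between -0.04 and 0.04 m and z of barrel_red in the frame of drawer_red below 0.028 m and angle between barrel_red's own x axis and vertical between 1.4 and 1.74 rad and contact force between the fingers and barrel_red below 0.2 N and (distance between barrel_green_1 and saddle_1 below 0.01 m or distance between barrel_green_1 and saddle_2 below 0.01 m or distance between barrel_green_1 and saddle_3 below 0.01 m) and angle between the x axis of each of barrel_green_1, barrel_green_2, barrel_green_3 and the x axis of press, either way round below 0.15 rad and contact force between the fingers and barrel_green_1 below 0.2 N and (distance between barrel_green_2 and saddle_1 below 0.01 m or distance between barrel_green_2 and saddle_2 below 0.01 m or distance between barrel_green_2 and saddle_3 below 0.01 m) and contact force between the fingers and barrel_green_2 below 0.2 N and (distance between barrel_green_3 and saddle_1 below 0.01 m or distance between barrel_green_3 and saddle_2 below 0.01 m or distance between barrel_green_3 and saddle_3 below 0.01 m) and contact force between the fingers and barrel_green_3 below 0.2 N and value of joint press_lid below 0.05 rad); the robot touches nothing.
It fails at once if a barrel is dropped from more than about 5 cm ((linear speed of barrel_black above 1 m/s and contact force between the fingers and barrel_black below 0.2 N) or (linear speed of barrel_yellow above 1 m/s and contact force between the fingers and barrel_yellow below 0.2 N) or (linear speed of barrel_red above 1 m/s and contact force between the fingers and barrel_red below 0.2 N) or (linear speed of barrel_green_1 above 1 m/s and contact force between the fingers and barrel_green_1 below 0.2 N) or (linear speed of barrel_green_2 above 1 m/s and contact force between the fingers and barrel_green_2 below 0.2 N) or (linear speed of barrel_green_3 above 1 m/s and contact force between the fingers and barrel_green_3 below 0.2 N)).
It fails at once if the mallet, the screwdriver or the glue bottle is moved more than 3 cm (distance of any of mallet, glue_bottle, driver from where it was at the start of the episode above 0.03 m).
Of barrel_black, barrel_yellow, barrel_red only 2 to 3 are there at a start; the rules pass over those that are not, and their reading is None.
Of barrel_green_1, barrel_green_2, barrel_green_3 only 2 to 3 are there at a start; the rules pass over those that are not, and their reading is None.
At some moment in a run one of drawer_black, drawer_yellow, drawer_red may be knocked a few centimetres aside while the robot is not near it.
It also fails if it takes over 210 s, if anything falls off the work surface, if the arm or the gripper's body presses on something with over 40 N, if the wrist force passes 120 N, or if a joint passes its speed limit or range.

## Working session

There is one attempt and no reset: what is moved stays moved. The work goes in short steps, Python scripts to look and compute and a tool call to move; the robot and the scene stay as the last step left them, time stands still between calls to the robot, and variables do not carry over. Pictures are saved under pics/ and viewed, at most 17 in all, crops included, and the job is handed in when it is done.

Besides the shell and the picture viewer there is one more tool, called after "Emit:" as name(argument=value, ...), one argument or row to a line, values as JSON. move_arm: Moves the arm, as the interface text tells. Its arguments: {"type":"object","properties":{"travel":{"type":"array","items":{"type":"array","items":{"type":"number"}}},"turn":{"type":"array","items":{"type":"array","items":{"type":"number"}}},"hand":{"type":"array","items":{"type":"number"}},"newtons":{"type":"number"}},"required":["travel","turn","hand"]}

```bash
mkdir -p pics; ls; python3 - <<'E'
from rig import env, capture
import cv2
for n in ("scene","top"):
    p=capture(n); cv2.imwrite(f"pics/{n}0.png",p["color"][:,:,::-1]); print(n,p["camera_matrix"].tolist(),p["pose"].round(3).tolist(),p["shot"])
print(env.state())
E
```

```text
pics
scene [[371.87395731237194, 0.0, 321.5182650073561], [0.0, 371.87395731237194, 198.52431107803284], [0.0, 0.0, 1.0]] [[-0.17, 0.739, -0.652, 1.284], [0.985, 0.138, -0.101, 0.147], [0.015, -0.66, -0.751, 0.958], [0.0, 0.0, 0.0, 1.0]] 1
top [[438.15220718428816, 0.0, 321.4080690913445], [0.0, 438.15220718428816, 201.1704303596661], [0.0, 0.0, 1.0]] [[0.015, -0.999, 0.039, 0.436], [-1.0, -0.014, 0.013, 0.025], [-0.012, -0.039, -0.999, 1.334], [0.0, 0.0, 0.0, 1.0]] 2
{'time_s': 0.1, 'qpos': array([ 1.05681150e+00,  3.26864358e-01, -1.93497800e-01,  1.05201210e+00,
       -1.40658069e-07,  1.43661172e+00]), 'qvel': array([ 1.22157258e-04, -1.48746215e-03,  1.69008018e-03, -9.35555750e-04,
       -7.68215437e-05,  2.40339606e-04]), 'tau': array([ 4.71131771e-04, -4.44240010e+01,  2.63038749e+01,  7.88530422e-03,
       -1.38120749e-04,  8.38369630e-06]), 'eef_pos': array([0.20362121, 0.51034512, 0.23057781]), 'eef_rot': array([ 1.88760742e-01,  9.82022790e-01, -7.47918551e-04, -2.51173245e-04]), 'contact_force': array([ 0.2193756 , -0.17780167, -0.55868703]), 'torque': array([-0.04885048, -0.03325042,  0.03006194]), 'grip_force': 0.0, 'gripper_width': 0.08567806872390489}
```

View pics/top0.png

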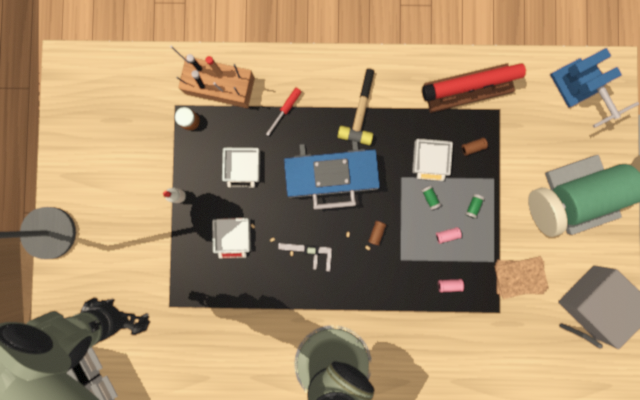

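View pics/scene0.png

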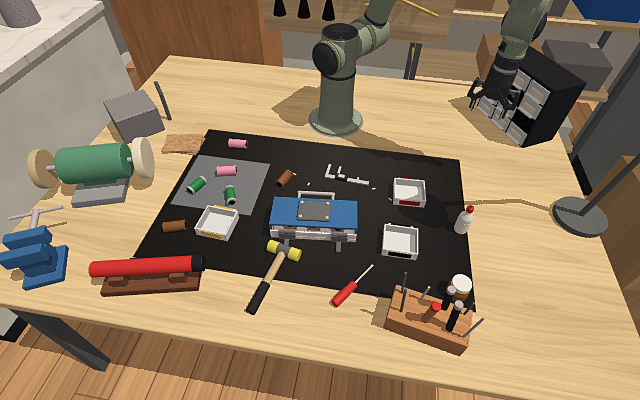

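The top view shows the clamp at (332,175) and the drawers: black (241,167), red (231,238), yellow (433,158). Green barrels on the felt are at (432,197) and (476,205). The pink (448,235), (451,286) and brown (475,146), (377,233) ones are look-alikes to leave alone.

```bash
cat > h.py <<'E'
import numpy as np, cv2
from rig import env, capture, boxes_of, trace, spot_point
def world(p,px,z):
    d=p["pose"][:3,:3]@np.linalg.inv(p["camera_matrix"])@np.array([px[0],px[1],1.]); o=p["pose"][:3,3]
    return (o+d*(z-o[2])/d[2]).round(4)
def proj(p,X):
    R=p["pose"][:3,:3]; c=R.T@(np.array(X)-p["pose"][:3,3]); u=p["camera_matrix"]@c; return (u[:2]/u[2]).round(1)
def mask_axis(p,m,z):
    "centre, long-axis yaw and sides of min rect of mask on plane z"
    c=max(cv2.findContours(m.astype(np.uint8),0,1)[0],key=cv2.contourArea)[:,0]
    w=np.array([world(p,q,z)[:2] for q in c],np.float32)
    b=cv2.boxPoints(cv2.minAreaRect(w)); e=b[1]-b[0]; f=b[2]-b[1]
    if np.linalg.norm(e)<np.linalg.norm(f): e,f=f,e
    return b.mean(0).round(4), round(float(np.arctan2(e[1],e[0])),3), np.linalg.norm(e).round(3), np.linalg.norm(f).round(3)
def st():
    s=env.state(); print(round(s["time_s"],2),s["eef_pos"].round(4),s["eef_rot"].round(3),round(s["gripper_width"],4))
E
python3 - <<'E'
from h import *
for n in ("top","scene"):
    p=capture(n)
    for q,z in (("saddle_1",.04),("saddle_2",.04),("saddle_3",.04),("press_lid_handle",.054),("press_lid_hinge",.04),("press",0),("drawer_black",0),("drawer_yellow",0),("drawer_red",0),("barrel_green_1",.017)):
        print(n,q,[(r["position"],round(r["score"],2),world(p,r["position"],z)) for r in spot_point(q,p)[:4]])
    if n=="top":
        for q,z in (("drawer_black",.034),("drawer_yellow",.034),("drawer_red",.034),("barrel_green_1",.017),("press_lid",.08),("press_lid_handle",.08)):
            for r in trace(q,p)[:4]: print(q,round(r["score"],2),r["position"],mask_axis(p,r["mask"],z))
E
```

```text
top saddle_1 [([354.1, 173.4], 0.86, array([ 0.5696, -0.0542,  0.04  ]))]
top saddle_2 [([354.1, 173.4], 0.86, array([ 0.5696, -0.0542,  0.04  ]))]
top saddle_3 [([354.1, 173.4], 0.86, array([ 0.5696, -0.0542,  0.04  ]))]
top press_lid_handle [([333.3, 202.3], 0.6, array([0.4826, 0.0063, 0.054 ]))]
top press_lid_hinge []
top press [([331.6, 177.0], 0.6, array([0.5618, 0.0118, 0.    ])), ([179.4, 196.0], 0.3, array([0.4971, 0.4765, 0.    ]))]
top drawer_black [([242.8, 164.9], 0.69, array([0.5952, 0.2842, 0.    ]))]
top drawer_yellow [([431.9, 160.5], 0.75, array([ 0.6164, -0.2931,  0.    ]))]
top drawer_red [([233.9, 236.5], 0.76, array([0.3761, 0.3066, 0.    ]))]
top barrel_green_1 [([378.0, 232.3], 0.63, array([ 0.396 , -0.1293,  0.017 ])), ([475.9, 146.2], 0.58, array([ 0.6591, -0.4209,  0.017 ])), ([447.7, 235.5], 0.54, array([ 0.3897, -0.3373,  0.017 ])), ([475.1, 203.7], 0.53, array([ 0.4859, -0.4187,  0.017 ]))]
drawer_black 0.78 [243.4, 166.9] (array([0.5849, 0.2846], dtype=float32), 0.014, np.float32(0.114), np.float32(0.111))
drawer_black 0.48 [233.6, 237.7] (array([0.3731,
[... 2045 characters left out ...]
 0.0122, 0.04  ]))]
scene press [([312.9, 226.2], 0.72, array([0.5736, 0.0112, 0.    ]))]
scene drawer_black [([398.8, 242.3], 0.72, array([0.5866, 0.2863, 0.    ]))]
scene drawer_yellow [([219.1, 225.8], 0.84, array([ 0.6266, -0.2846,  0.    ])), ([406.6, 192.2], 0.59, array([0.3681, 0.3059, 0.    ]))]
scene drawer_red [([408.0, 193.4], 0.61, array([0.3729, 0.3108, 0.    ])), ([193.0, 186.5], 0.36, array([ 0.4791, -0.434 ,  0.    ]))]
scene barrel_green_1 [([193.0, 185.5], 0.76, array([ 0.4889, -0.4255,  0.017 ])), ([228.6, 168.8], 0.56, array([ 0.3874, -0.3328,  0.017 ])), ([172.9, 227.8], 0.51, array([ 0.6718, -0.4155,  0.017 ])), ([229.3, 194.4], 0.5, array([ 0.5054, -0.2894,  0.017 ]))]
```

Emit:
move_arm(
  travel=[
    [245,-508,0],
    [245,-508,0],
    [245,-508,0],
    [245,-508,0],
    [245,-508,0],
    [245,-508,0],
    [245,-508,0],
    [245,-508,0],
    [245,-508,0],
    [245,-508,0],
    [245,-508,0],
    [245,-508,0],
  ],
  turn=[
    [0,0,-1.085],
    [0,0,-1.085],
    [0,0,-1.085],
    [0,0,-1.085],
    [0,0,-1.085],
    [0,0,-1.085],
    [0,0,-1.085],
    [0,0,-1.085],
    [0,0,-1.085],
    [0,0,-1.085],
    [0,0,-1.085],
    [0,0,-1.085],
  ],
  hand=[-1,-1,-1,-1,-1,-1,-1,-1,-1,-1,-0.4,-0.4],
)

```text
time_s: 2.7
eef_pos: [0.451, -0.0012, 0.2315]
eef_rot: [0.671, 0.742, 0.0, 0.001]
contact_force: [-0.5, 1.5, -0.2]
gripper_width: 0.0599
grip_force: 0.0
```

```bash
python3 - <<'E'
from h import *
st()
p=capture("wrist"); cv2.imwrite("pics/w1.png",p["color"][:,:,::-1]); print(p["pose"].round(3).tolist(),p["camera_matrix"][0,0])
for q,z in (("press_lid_handle",.054),("press_lid_hinge",.04)):
    print(q,[(r["position"],round(r["score"],2),world(p,r["position"],z)) for r in spot_point(q,p)[:3]])
print("proj handle guess",proj(p,[.4705,.002,.054]), proj(p,[.4705-.0055,.002+.055,.054]))
E
```

```text
2.7 [ 0.451  -0.0012  0.2315] [0.671 0.742 0.    0.001] 0.0599
[[0.995, 0.095, 0.034, 0.443], [0.101, -0.94, -0.327, 0.084], [0.001, 0.329, -0.944, 0.373], [0.0, 0.0, 0.0, 1.0]] 299.0384575652582
press_lid_handle [([342.7, 169.3], 0.93, array([0.4769, 0.0075, 0.054 ])), ([603.5, 44.0], 0.63, array([0.71 , 0.155, 0.054]))]
press_lid_hinge [([471.0, 166.1], 0.6, array([0.6231, 0.0226, 0.04  ]))]
proj handle guess [336.3 173.5] [337.4 121.9]
```

View pics/w1.png

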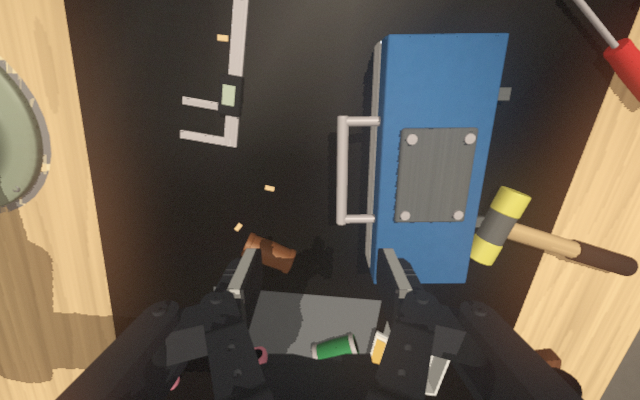

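Emit:
move_arm(
  travel=[
    [26,4,0],
    [26,4,-50],
    [26,4,-100],
    [26,4,-100],
    [26,4,-100],
  ],
  turn=[
    [0,0,0],
    [0,0,0],
    [0,0,0],
    [0,0,0],
    [0,0,0],
  ],
  hand=[0.25,0.25,0.25,0.25,0.25],
)

```text
time_s: 3.35
eef_pos: [0.4736, 0.0083, 0.1316]
eef_rot: [0.668, 0.744, -0.001, -0.001]
contact_force: [0.9, 1.1, 1.1]
gripper_width: 0.0321
grip_force: 0.0
```

```bash
python3 - <<'E'
from h import *
st()
p=capture("wrist"); cv2.imwrite("pics/w2.png",p["color"][:,:,::-1])
for q,z in (("press_lid_handle",.054),):
    print(q,[(r["position"],round(r["score"],2),world(p,r["position"],z)) for r in spot_point(q,p)[:3]])
E
```

```text
3.35 [0.4736 0.0083 0.1316] [ 0.668  0.744 -0.001 -0.001] 0.0321
press_lid_handle [([324.3, 209.0], 0.56, array([0.4781, 0.0078, 0.054 ]))]
```

View pics/w2.png

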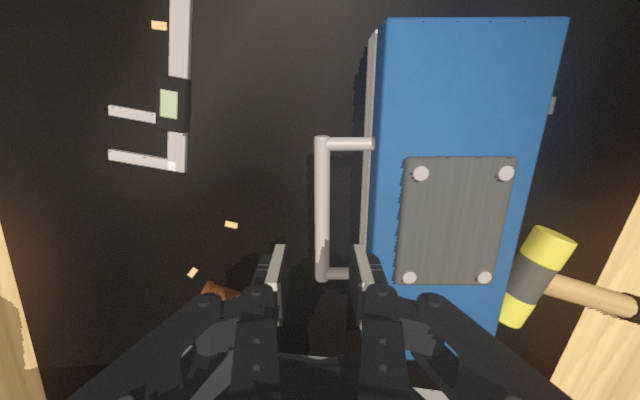

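The bar at (322,210) lies centred between the fingertips at (275,270) and (365,270). I'll go down and grip it.

Emit:
move_arm(
  travel=[
    [2,-1,-40],
    [2,-1,-80],
    [2,-1,-89],
    [2,-1,-89],
    [2,-1,-89],
    [2,-1,-89],
    [2,-1,-89],
    [2,-1,-89],
  ],
  turn=[
    [0,0,0],
    [0,0,0],
    [0,0,0],
    [0,0,0],
    [0,0,0],
    [0,0,0],
    [0,0,0],
    [0,0,0],
  ],
  hand=[0.25,0.25,0.25,0.25,1,1,1,1],
  newtons=25,
)

```text
time_s: 4.25
eef_pos: [0.4759, 0.0054, 0.0441]
eef_rot: [0.669, 0.744, -0.001, 0.0]
contact_force: [-5.5, -1.9, 4.8]
gripper_width: 0.0109
grip_force: 25.2
```

Emit:
move_arm(
  travel=[
    [4,0,22],
    [11,1,44],
    [21,2,64],
    [34,4,83],
    [50,5,99],
    [68,7,113],
    [68,7,113],
  ],
  turn=[
    [0,0,0],
    [0,0,0],
    [0,0,0],
    [0,0,0],
    [0,0,0],
    [0,0,0],
    [0,0,0],
  ],
  hand=[1,1,1,1,1,1,1],
)

```text
time_s: 4.95
eef_pos: [0.5447, 0.013, 0.1608]
eef_rot: [0.668, 0.744, 0.0, 0.0]
contact_force: [-15.5, 0.5, 22.7]
gripper_width: 0.0107
grip_force: 26.8
```

Emit:
move_arm(
  travel=[
    [19,2,13],
    [40,4,21],
    [63,7,25],
    [86,9,27],
    [108,11,24],
    [131,14,19],
    [141,15,15],
    [141,15,15],
  ],
  turn=[
    [0,0,0],
    [0,0,0],
    [0,0,0],
    [0,0,0],
    [0,0,0],
    [0,0,0],
    [0,0,0],
    [0,0,0],
  ],
  hand=[1,1,1,1,1,1,1,1],
)

```text
time_s: 5.75
eef_pos: [0.6887, 0.0288, 0.1723]
eef_rot: [0.668, 0.744, 0.003, 0.002]
contact_force: [2.8, 3.6, 4.5]
gripper_width: 0.0107
grip_force: 25.6
```

Emit:
move_arm(
  travel=[
    [0,0,0],
    [0,0,0],
    [0,0,0],
    [0,0,40],
    [-20,0,90],
    [-70,0,90],
    [-120,0,90],
    [-170,0,90],
    [-190,0,90],
    [-190,0,90],
    [-190,0,90],
  ],
  turn=[
    [0,0,0],
    [0,0,0],
    [0,0,0],
    [0,0,0],
    [0,0,0],
    [0,0,0],
    [0,0,0],
    [0,0,0],
    [0,0,0],
    [0,0,0],
    [0,0,0],
  ],
  hand=[0.25,0.25,0.25,0.25,0.25,0.25,0.25,0.25,0.25,0.25,0.25],
)

```text
time_s: 6.85
eef_pos: [0.4962, 0.0276, 0.261]
eef_rot: [0.669, 0.743, 0.0, 0.001]
contact_force: [0.1, -0.6, 0.0]
gripper_width: 0.0321
grip_force: 0.0
```

```bash
python3 - <<'E'
from h import *
st()
p=capture("wrist"); cv2.imwrite("pics/w3.png",p["color"][:,:,::-1])
t=capture("top")
for n,c in (("w",p),("t",t)):
  for q,z in (("saddle_1",.04),("press_lid_hinge",.04),("press",0)):
    print(n,q,[(r["position"],round(r["score"],2),world(c,r["position"],z)) for r in spot_point(q,c)[:3]])
  for q in ("barrel_black","barrel_yellow","barrel_red"):
    print(n,q,[(r["position"],round(r["score"],2),mask_axis(c,r["mask"],.04)) for r in trace(q,c)[:3]])
cv2.imwrite("pics/t3.png",cv2.resize(t["color"][100:280,160:520,::-1],None,fx=2,fy=2))
E
```

```text
6.85 [0.4962 0.0276 0.261 ] [0.669 0.743 0.    0.001] 0.0321
w saddle_1 [([369.9, 235.4], 0.7, array([ 0.5749, -0.0602,  0.04  ])), ([379.0, 122.4], 0.68, array([0.5617, 0.0871, 0.04  ])), ([376.9, 182.2], 0.59, array([0.5716, 0.0142, 0.04  ]))]
w press_lid_hinge []
w press [([368.4, 170.9], 0.67, array([0.5665, 0.0182, 0.    ])), ([302.9, 346.7], 0.23, array([ 0.504 , -0.3017, -0.    ]))]
w barrel_black [([369.8, 182.2], 0.92, (array([0.5681, 0.0145], dtype=float32), 0.127, np.float32(0.071), np.float32(0.034))), ([490.3, 183.4], 0.72, (array([ 0.7304, -0.0084], dtype=float32), -1.448, np.float32(0.366), np.float32(0.188))), ([351.2, 342.5], 0.7, (array([ 0.5707, -0.2348], dtype=float32), -1.422, np.float32(0.065), np.float32(0.038)))]
w barrel_yellow [([371.0, 234.9], 0.97, (array([ 0.5781, -0.0596], dtype=float32), 0.106, np.float32(0.072), np.float32(0.039)))]
w barrel_red [([381.0, 120.6], 0.58, (array([0.5629, 0.0877], dtype=float32), 0.126, np.float32(0.071), np.float32(0.034)))]
t saddle_1 [([356.1, 172.9], 0.93, array([ 0.5712, -0.0601,  0.04  ]))]
t press_lid_hinge [([329.4, 153.1], 0.61, array([0.629 , 0.0197, 0.04  ])), ([431.6, 158.5], 0.19, array([ 0.6169, -0.2827,  0.04  ]))]
t press [([235.6, 237.3], 0.35, array([0.3737, 0.3013, 0.    ]))]
t barrel_black []
t barrel_yellow [([433.1, 194.5], 0.71, (array([ 0.5017, -0.2806], dtype=float32), 0.433, np.float32(0.062), np.float32(0.03))), ([339.4, 138.8], 0.17, (array([0.682 , 0.0267], dtype=float32), -1.473, np.float32(0.287), np.float32(0.09)))]
t barrel_red []
```

View pics/w3.png

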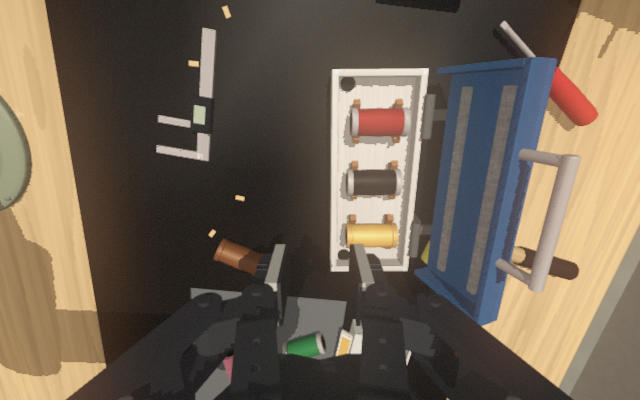

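View pics/t3.png

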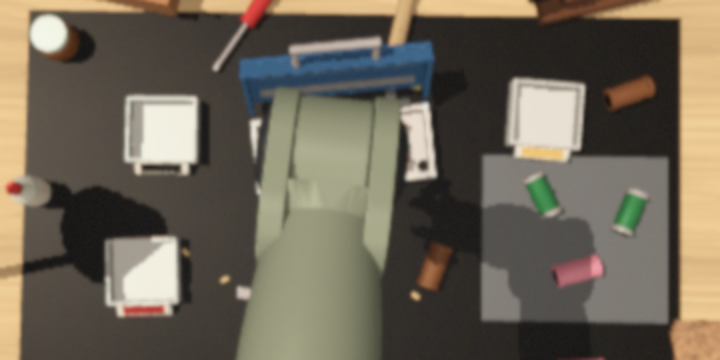

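The lid rests open. The clamp holds red at (380,122), black at (373,182) and yellow at (371,235), which are stations 1, 2 and 3. Only two greens are on the felt. I'll take red first.

Emit:
move_arm(
  travel=[
    [65,60,0],
    [65,60,0],
    [65,60,-50],
    [65,60,-90],
    [65,60,-120],
    [65,60,-120],
    [65,60,-120],
    [65,60,-120],
    [65,60,-120],
    [65,60,-120],
    [65,60,-120],
    [65,60,-120],
  ],
  turn=[
    [0,0,1.571],
    [0,0,1.571],
    [0,0,1.571],
    [0,0,1.571],
    [0,0,1.571],
    [0,0,1.571],
    [0,0,1.571],
    [0,0,1.571],
    [0,0,1.571],
    [0,0,1.571],
    [0,0,1.571],
    [0,0,1.571],
  ],
  hand=[-0.26,-0.26,-0.26,-0.26,-0.26,-0.26,-0.26,-0.26,-0.26,-0.26,-0.26,-0.26],
)

```text
time_s: 8.75
eef_pos: [0.561, 0.0878, 0.1403]
eef_rot: [-0.053, 0.999, -0.0, 0.0]
contact_force: [0.8, 0.2, 0.1]
gripper_width: 0.0537
grip_force: 0.0
```

```bash
python3 - <<'E'
from h import *
from scipy.spatial.transform import Rotation as R
p=capture("wrist"); cv2.imwrite("pics/w4.png",p["color"][:,:,::-1])
st(); print("tooly",R.from_quat(env.state()["eef_rot"]).as_matrix()[:,1].round(3), p["pose"][:3,3].round(3))
for q in ("barrel_red","barrel_black","barrel_yellow","press"):
    print(q,[(r["position"],round(r["score"],2),world(p,r["position"],0.04)) for r in spot_point(q,p)[:3]])
E
```

```text
8.8 [0.5609 0.0878 0.1403] [-0.052  0.999  0.     0.   ] 0.054
tooly [-0.105  0.995  0.   ] [0.478 0.08  0.282]
barrel_red [([318.2, 199.0], 0.56, array([0.5625, 0.0878, 0.04  ]))]
barrel_black [([227.4, 192.3], 0.93, array([0.5648, 0.0104, 0.04  ]))]
barrel_yellow [([143.5, 194.3], 0.95, array([ 0.5742, -0.0607,  0.04  ]))]
press [([243.0, 183.3], 0.92, array([0.5554, 0.0234, 0.04  ]))]
```

View pics/w4.png

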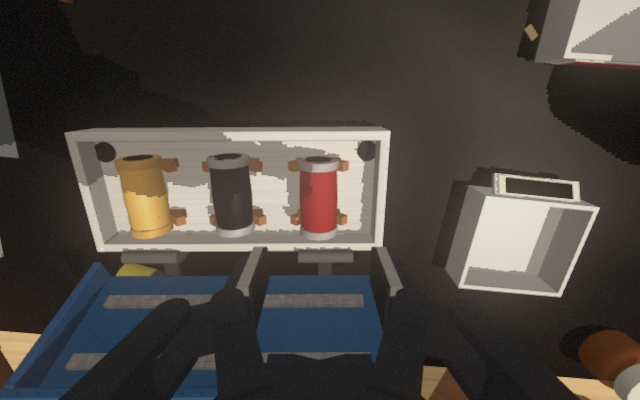

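Red is at (319,198), right under the tool. I'll descend, grip and lift.

Emit:
move_arm(
  travel=[
    [1,0,-40],
    [1,0,-80],
    [1,0,-105],
    [1,0,-116],
    [1,0,-116],
    [1,0,-116],
    [1,0,-116],
    [1,0,-116],
    [1,0,-116],
    [1,0,-80],
    [1,0,-40],
    [1,0,0],
  ],
  turn=[
    [0,0,0],
    [0,0,0],
    [0,0,0],
    [0,0,0],
    [0,0,0],
    [0,0,0],
    [0,0,0],
    [0,0,0],
    [0,0,0],
    [0,0,0],
    [0,0,0],
    [0,0,0],
  ],
  hand=[-0.26,-0.26,-0.26,-0.26,-0.26,1,1,1,1,1,1,1],
  newtons=30,
)

```text
time_s: 10.2
eef_pos: [0.5612, 0.0883, 0.1415]
eef_rot: [-0.053, 0.999, 0.001, -0.001]
contact_force: [0.0, -0.2, -0.3]
gripper_width: 0.033
grip_force: 30.3
```

Emit:
move_arm(
  travel=[
    [-186,219,0],
    [-186,219,0],
    [-186,219,0],
    [-186,219,0],
    [-186,219,0],
    [-186,219,0],
    [-186,219,0],
    [-186,219,0],
  ],
  turn=[
    [0,0,-0.09],
    [0,0,-0.09],
    [0,0,-0.09],
    [0,0,-0.09],
    [0,0,-0.09],
    [0,0,-0.09],
    [0,0,-0.09],
    [0,0,-0.09],
  ],
  hand=[1,1,1,1,1,1,1,1],
)

```text
time_s: 11.0
eef_pos: [0.3754, 0.3075, 0.1405]
eef_rot: [-0.009, 1.0, 0.0, 0.0]
contact_force: [0.2, -0.2, -1.0]
gripper_width: 0.0331
grip_force: 30.4
```

```bash
python3 - <<'E'
from h import *
p=capture("wrist"); t=capture("top"); s=capture("scene"); st()
cv2.imwrite("pics/w5.png",p["color"][:,:,::-1])
for n,c in (("w",p),("t",t),("s",s)):
  for q in ("drawer_red","drawer_black","drawer_yellow"):
    print(n,q,[(r["position"],round(r["score"],2),world(c,r["position"],0)) for r in spot_point(q,c)[:2]])
E
```

```text
11.15 [0.3767 0.3062 0.1404] [-0.007  1.     0.     0.   ] 0.0329
w drawer_red [([318.9, 188.3], 0.7, array([0.3799, 0.3081, 0.    ])), ([319.7, 266.2], 0.66, array([0.4683, 0.3106, 0.    ]))]
w drawer_black [([292.9, 354.7], 0.84, array([0.5929, 0.2804, 0.    ]))]
w drawer_yellow [([319.8, 187.8], 0.45, array([0.3794, 0.3089, 0.    ]))]
t drawer_red [([234.0, 235.8], 0.92, array([0.3782, 0.3063, 0.    ]))]
t drawer_black [([248.7, 164.5], 0.95, array([0.5967, 0.2661, 0.    ]))]
t drawer_yellow [([429.7, 159.4], 0.67, array([ 0.6197, -0.2864,  0.    ]))]
s drawer_red [([406.8, 193.8], 0.76, array([0.3756, 0.3067, 0.    ])), ([216.5, 221.5], 0.37, array([ 0.6115, -0.2989,  0.    ]))]
s drawer_black [([400.4, 244.6], 0.6, array([0.5944, 0.2915, 0.    ])), ([409.2, 193.5], 0.21, array([0.3726, 0.315 , 0.    ]))]
s drawer_yellow [([217.6, 225.1], 0.73, array([ 0.6248, -0.2903,  0.    ]))]
```

View pics/w5.png

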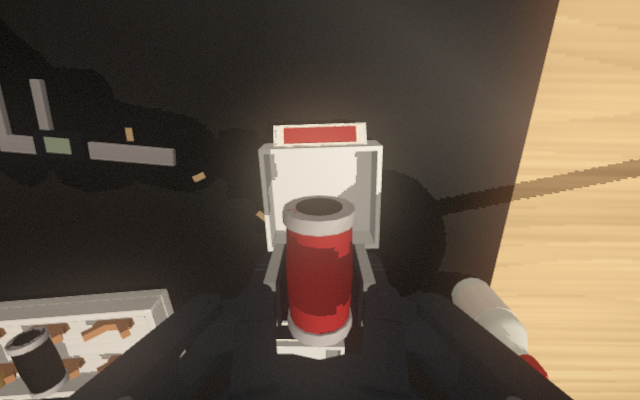

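Emit:
move_arm(
  travel=[
    [1,1,-40],
    [1,1,-80],
    [1,1,-110],
    [1,1,-125],
    [1,1,-131],
    [1,1,-131],
    [1,1,-131],
    [1,1,-131],
    [1,1,-131],
    [1,1,-100],
    [1,1,-50],
    [1,1,0],
  ],
  turn=[
    [0,0,0],
    [0,0,0],
    [0,0,0],
    [0,0,0],
    [0,0,0],
    [0,0,0],
    [0,0,0],
    [0,0,0],
    [0,0,0],
    [0,0,0],
    [0,0,0],
    [0,0,0],
  ],
  hand=[1,1,1,1,1,1,0.0,-0.2,-0.2,-0.2,-0.2,-0.2],
)

```text
time_s: 12.8
eef_pos: [0.3763, 0.3075, 0.1419]
eef_rot: [-0.008, 1.0, -0.0, -0.0]
contact_force: [2.5, -0.0, 0.1]
gripper_width: 0.0511
grip_force: 0.0
```

Emit:
move_arm(
  travel=[
    [192,-293,0],
    [192,-293,0],
    [192,-293,0],
    [192,-293,0],
    [192,-293,0],
    [192,-293,0],
    [192,-293,0],
    [192,-293,0],
    [192,-293,0],
    [192,-293,0],
  ],
  turn=[
    [0,0,0.09],
    [0,0,0.09],
    [0,0,0.09],
    [0,0,0.09],
    [0,0,0.09],
    [0,0,0.09],
    [0,0,0.09],
    [0,0,0.09],
    [0,0,0.09],
    [0,0,0.09],
  ],
  hand=[-0.26,-0.26,-0.26,-0.26,-0.26,-0.26,-0.26,-0.26,-0.26,-0.26],
)

```text
time_s: 13.8
eef_pos: [0.568, 0.0156, 0.1404]
eef_rot: [-0.053, 0.999, 0.0, -0.0]
contact_force: [0.5, 0.3, -0.6]
gripper_width: 0.0537
grip_force: 0.0
```

```bash
python3 - <<'E'
from h import *
p=capture("wrist"); t=capture("top"); s=capture("scene"); st()
for q in ("barrel_black","barrel_yellow","press","saddle_1"):
    print(q,[(r["position"],round(r["score"],2),world(p,r["position"],0.04)) for r in spot_point(q,p)[:3]])
for n,c in (("t",t),("s",s)):
  for q,z in (("drawer_red",0),("barrel_red",.021),("drawer_black",0)):
    print(n,q,[(r["position"],round(r["score"],2),world(c,r["position"],z)) for r in spot_point(q,c)[:2]])
E
```

```text
13.95 [0.5682 0.0162 0.1405] [-0.054  0.999  0.    -0.   ] 0.0537
barrel_black [([312.9, 195.1], 0.76, array([0.5665, 0.0107, 0.04  ]))]
barrel_yellow [([226.5, 195.2], 0.6, array([ 0.5746, -0.0626,  0.04  ]))]
press []
saddle_1 [([406.4, 196.1], 0.95, array([0.5589, 0.0902, 0.04  ]))]
t drawer_red [([233.2, 233.8], 0.72, array([0.3842, 0.3089, 0.    ]))]
t barrel_red [([234.3, 236.9], 0.79, array([0.3758, 0.3009, 0.021 ]))]
t drawer_black [([233.0, 237.7], 0.68, array([0.3724, 0.3092, 0.    ])), ([244.8, 168.0], 0.64, array([0.5858, 0.2779, 0.    ]))]
s drawer_red [([217.3, 223.8], 0.36, array([ 0.62  , -0.2931,  0.    ]))]
s barrel_red [([409.6, 192.8], 0.53, array([0.3891, 0.3126, 0.021 ]))]
s drawer_black [([399.7, 245.4], 0.61, array([0.5978, 0.2894, 0.    ])), ([408.6, 195.3], 0.37, array([0.3815, 0.3131, 0.    ]))]
```

Red lies in its drawer. Black next.

Emit:
move_arm(
  travel=[
    [0,-2,-40],
    [0,-2,-80],
    [0,-2,-105],
    [0,-2,-116],
    [0,-2,-116],
    [0,-2,-116],
    [0,-2,-116],
    [0,-2,-116],
    [0,-2,-116],
    [0,-2,-80],
    [0,-2,-40],
    [0,-2,0],
  ],
  turn=[
    [0,0,0],
    [0,0,0],
    [0,0,0],
    [0,0,0],
    [0,0,0],
    [0,0,0],
    [0,0,0],
    [0,0,0],
    [0,0,0],
    [0,0,0],
    [0,0,0],
    [0,0,0],
  ],
  hand=[-0.26,-0.26,-0.26,-0.26,-0.26,1,1,1,1,1,1,1],
  newtons=30,
)

```text
time_s: 15.65
eef_pos: [0.5685, 0.0122, 0.1417]
eef_rot: [-0.053, 0.999, -0.001, -0.0]
contact_force: [1.0, -0.6, 0.9]
gripper_width: 0.033
grip_force: 30.3
```

Emit:
move_arm(
  travel=[
    [24,271,0],
    [24,271,0],
    [24,271,0],
    [24,271,0],
    [24,271,0],
    [24,271,0],
    [24,271,0],
    [24,271,0],
    [24,271,0],
  ],
  turn=[
    [0,0,-0.1],
    [0,0,-0.1],
    [0,0,-0.1],
    [0,0,-0.1],
    [0,0,-0.1],
    [0,0,-0.1],
    [0,0,-0.1],
    [0,0,-0.1],
    [0,0,-0.1],
  ],
  hand=[1,1,1,1,1,1,1,1,1],
)

```text
time_s: 16.55
eef_pos: [0.5929, 0.2824, 0.1403]
eef_rot: [-0.002, 1.0, -0.001, -0.0]
contact_force: [0.4, -0.0, -0.2]
gripper_width: 0.0335
grip_force: 30.4
```

```bash
python3 - <<'E'
from h import *
p=capture("wrist"); t=capture("top"); st()
cv2.imwrite("pics/w6.png",p["color"][:,:,::-1])
for n,c in (("w",p),("t",t)):
  for q in ("drawer_black","drawer_yellow"):
    print(n,q,[(r["position"],round(r["score"],2),world(c,r["position"],0)) for r in spot_point(q,c)[:2]])
E
```

```text
16.65 [0.5931 0.2823 0.1404] [-0.002  1.    -0.     0.   ] 0.033
w drawer_black [([319.6, 184.8], 0.66, array([0.5937, 0.2833, 0.    ]))]
w drawer_yellow []
t drawer_black [([244.9, 168.1], 0.87, array([0.5855, 0.2776, 0.    ])), ([232.1, 237.5], 0.7, array([0.373, 0.312, 0.   ]))]
t drawer_yellow [([432.5, 160.4], 0.6, array([ 0.6167, -0.2949,  0.    ])), ([429.7, 193.8], 0.45, array([ 0.5147, -0.287 ,  0.    ]))]
```

View pics/w6.png

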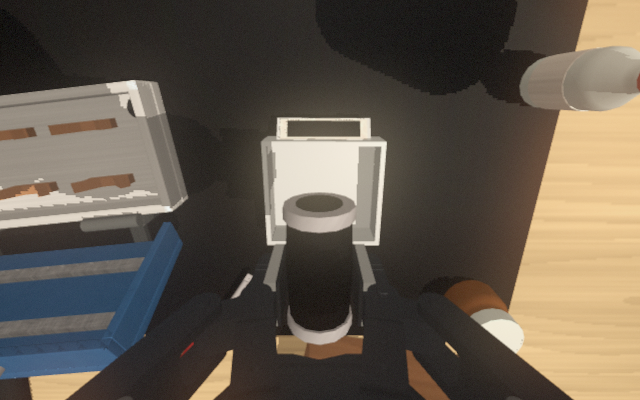

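The black drawer (rim centre about (324,190)) is under the barrel, aligned as it was for red. I'll lay it down.

Emit:
move_arm(
  travel=[
    [0,1,-40],
    [0,1,-80],
    [0,1,-110],
    [0,1,-125],
    [0,1,-131],
    [0,1,-131],
    [0,1,-131],
    [0,1,-131],
    [0,1,-131],
    [0,1,-100],
    [0,1,-50],
    [0,1,0],
  ],
  turn=[
    [0,0,0],
    [0,0,0],
    [0,0,0],
    [0,0,0],
    [0,0,0],
    [0,0,0],
    [0,0,0],
    [0,0,0],
    [0,0,0],
    [0,0,0],
    [0,0,0],
    [0,0,0],
  ],
  hand=[1,1,1,1,1,1,0.0,-0.2,-0.2,-0.2,-0.2,-0.2],
)

```text
time_s: 18.05
eef_pos: [0.5923, 0.2846, 0.1417]
eef_rot: [-0.003, 1.0, -0.0, -0.0]
contact_force: [1.0, 1.2, 0.6]
gripper_width: 0.051
grip_force: 0.0
```

Emit:
move_arm(
  travel=[
    [-16,-342,0],
    [-16,-342,0],
    [-16,-342,0],
    [-16,-342,0],
    [-16,-342,0],
    [-16,-342,0],
    [-16,-342,0],
    [-16,-342,0],
    [-16,-342,0],
    [-16,-342,0],
  ],
  turn=[
    [0,0,0.1],
    [0,0,0.1],
    [0,0,0.1],
    [0,0,0.1],
    [0,0,0.1],
    [0,0,0.1],
    [0,0,0.1],
    [0,0,0.1],
    [0,0,0.1],
    [0,0,0.1],
  ],
  hand=[-0.26,-0.26,-0.26,-0.26,-0.26,-0.26,-0.26,-0.26,-0.26,-0.26],
)

```text
time_s: 19.05
eef_pos: [0.577, -0.0563, 0.1407]
eef_rot: [-0.054, 0.999, 0.0, 0.0]
contact_force: [-0.2, 0.8, 0.2]
gripper_width: 0.054
grip_force: 0.0
```

```bash
python3 - <<'E'
from h import *
p=capture("wrist"); t=capture("top"); st()
print([(r["position"],round(r["score"],2),world(p,r["position"],0.04)) for r in spot_point("barrel_yellow",p)[:2]])
for q,z in (("drawer_red",0),("barrel_red",.021),("drawer_black",0),("barrel_black",.021),("drawer_yellow",0)):
    print(q,[(r["position"],round(r["score"],2),world(t,r["position"],z)) for r in spot_point(q,t)[:2]])
E
```

```text
19.15 [ 0.577  -0.0557  0.1405] [-0.054  0.999  0.     0.   ] 0.0538
[([311.9, 195.2], 0.57, array([ 0.5759, -0.062 ,  0.04  ]))]
drawer_red [([231.3, 237.2], 0.63, array([0.3738, 0.3145, 0.    ]))]
barrel_red [([229.6, 235.6], 0.83, array([0.3795, 0.3151, 0.021 ]))]
drawer_black [([244.0, 164.5], 0.81, array([0.5965, 0.2806, 0.    ])), ([310.7, 176.9], 0.72, array([0.5612, 0.0756, 0.    ]))]
barrel_black [([241.6, 166.2], 0.59, array([0.5887, 0.2837, 0.021 ])), ([242.9, 165.9], 0.43, array([0.5897, 0.2798, 0.021 ]))]
drawer_yellow [([431.0, 192.3], 0.45, array([ 0.5193, -0.2909,  0.    ]))]
```

Emit:
move_arm(
  travel=[
    [0,-4,-40],
    [0,-4,-80],
    [0,-4,-105],
    [0,-4,-116],
    [0,-4,-116],
    [0,-4,-116],
    [0,-4,-116],
    [0,-4,-116],
    [0,-4,-116],
    [0,-4,-80],
    [0,-4,-40],
    [0,-4,0],
  ],
  turn=[
    [0,0,0],
    [0,0,0],
    [0,0,0],
    [0,0,0],
    [0,0,0],
    [0,0,0],
    [0,0,0],
    [0,0,0],
    [0,0,0],
    [0,0,0],
    [0,0,0],
    [0,0,0],
  ],
  hand=[-0.26,-0.26,-0.26,-0.26,-0.26,1,1,1,1,1,1,1],
  newtons=30,
)

```text
time_s: 20.65
eef_pos: [0.577, -0.0618, 0.1423]
eef_rot: [-0.053, 0.999, -0.001, 0.0]
contact_force: [-0.0, -0.1, -0.8]
gripper_width: 0.0327
grip_force: 30.2
```

Emit:
move_arm(
  travel=[
    [43,-229,0],
    [43,-229,0],
    [43,-229,0],
    [43,-229,0],
    [43,-229,0],
    [43,-229,0],
    [43,-229,0],
    [43,-229,0],
  ],
  turn=[
    [0,0,-0.14],
    [0,0,-0.14],
    [0,0,-0.14],
    [0,0,-0.14],
    [0,0,-0.14],
    [0,0,-0.14],
    [0,0,-0.14],
    [0,0,-0.14],
  ],
  hand=[1,1,1,1,1,1,1,1],
)

```text
time_s: 21.45
eef_pos: [0.6197, -0.2892, 0.1406]
eef_rot: [0.016, 1.0, 0.0, -0.0]
contact_force: [0.1, 0.0, -1.0]
gripper_width: 0.0331
grip_force: 30.3
```

```bash
python3 - <<'E'
from h import *
p=capture("wrist"); t=capture("scene"); st()
cv2.imwrite("pics/w7.png",p["color"][:,:,::-1])
for n,c in (("w",p),("s",t)):
  for q in ("drawer_yellow",):
    print(n,q,[(r["position"],round(r["score"],2),world(c,r["position"],0)) for r in spot_point(q,c)[:2]])
for r in trace("barrel_green_1",p)[:5]: print(r["position"],round(r["score"],2),mask_axis(p,r["mask"],.017))
E
```

```text
21.55 [ 0.6199 -0.2887  0.1407] [ 0.016  1.    -0.    -0.   ] 0.033
w drawer_yellow [([318.7, 189.8], 0.76, array([ 0.6257, -0.2893,  0.    ]))]
s drawer_yellow [([217.3, 222.5], 0.57, array([ 0.6149, -0.2949,  0.    ]))]
[146.4, 32.4] 0.69 (array([ 0.4852, -0.4186], dtype=float32), -0.397, np.float32(0.059), np.float32(0.037))
[314.1, 49.7] 0.6 (array([ 0.5036, -0.2858], dtype=float32), 0.469, np.float32(0.07), np.float32(0.034))
[192.6, 231.3] 0.55 (array([ 0.6607, -0.4168], dtype=float32), -1.199, np.float32(0.086), np.float32(0.036))
```

View pics/w7.png

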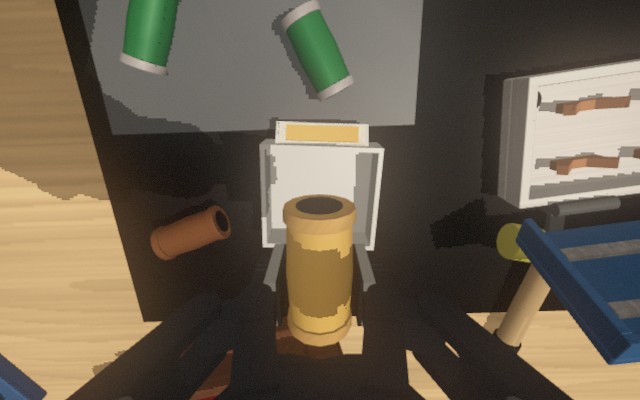

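The yellow drawer (rim centre (320,190)) is under the barrel. The greens are at (150,35) and (318,50). I'll lay yellow down, then hover over the nearer green.

Emit:
move_arm(
  travel=[
    [2,0,-40],
    [2,0,-80],
    [2,0,-110],
    [2,0,-125],
    [2,0,-131],
    [2,0,-131],
    [2,0,-131],
    [2,0,-131],
    [2,0,-131],
    [2,0,-100],
    [2,0,-50],
    [2,0,0],
  ],
  turn=[
    [0,0,0],
    [0,0,0],
    [0,0,0],
    [0,0,0],
    [0,0,0],
    [0,0,0],
    [0,0,0],
    [0,0,0],
    [0,0,0],
    [0,0,0],
    [0,0,0],
    [0,0,0],
  ],
  hand=[1,1,1,1,1,1,0.0,-0.2,-0.2,-0.2,-0.2,-0.2],
)

```text
time_s: 22.9
eef_pos: [0.6214, -0.2899, 0.1417]
eef_rot: [0.017, 1.0, 0.0, -0.0]
contact_force: [1.2, -1.0, -0.7]
gripper_width: 0.0514
grip_force: 0.0
```

Emit:
move_arm(
  travel=[
    [-118,3,0],
    [-118,3,0],
    [-118,3,0],
    [-118,3,0],
    [-118,3,0],
    [-118,3,0],
    [-118,3,0],
  ],
  turn=[
    [0,0,0.47],
    [0,0,0.47],
    [0,0,0.47],
    [0,0,0.47],
    [0,0,0.47],
    [0,0,0.47],
    [0,0,0.47],
  ],
  hand=[-0.4,-0.4,-0.4,-0.4,-0.4,-0.4,-0.4],
)

```text
time_s: 23.6
eef_pos: [0.5052, -0.2874, 0.1403]
eef_rot: [-0.216, 0.976, -0.0, 0.0]
contact_force: [-0.6, 0.3, -0.5]
gripper_width: 0.0598
grip_force: 0.0
```

```bash
python3 - <<'E'
from h import *
from scipy.spatial.transform import Rotation as R
p=capture("wrist"); st(); y=R.from_quat(env.state()["eef_rot"]).as_matrix()[:,1]; print("tool yaw",np.arctan2(y[1],y[0])-np.pi/2)
cv2.imwrite("pics/w8.png",p["color"][:,:,::-1])
for r in trace("barrel_green_1",p)[:5]: print(r["position"],round(r["score"],2),mask_axis(p,r["mask"],.02))
for q,z in (("barrel_green_1",.017),("drawer_yellow",0),("barrel_yellow",.021)): print(q,[(r["position"],round(r["score"],2),world(p,r["position"],z)) for r in spot_point(q,p)[:4]])
E
```

```text
23.65 [ 0.5049 -0.2873  0.1401] [-0.216  0.976 -0.     0.   ] 0.0597
tool yaw 0.436246497513864
[141.5, 269.3] 0.96 (array([ 0.6581, -0.4156], dtype=float32), -1.214, np.float32(0.085), np.float32(0.041))
[534.1, 151.4] 0.96 (array([ 0.394 , -0.1281], dtype=float32), -0.34, np.float32(0.077), np.float32(0.04))
[316.1, 188.0] 0.65 (array([ 0.5056, -0.2853], dtype=float32), 0.451, np.float32(0.074), np.float32(0.032))
[322.4, 39.2] 0.65 (array([ 0.3924, -0.3384], dtype=float32), -1.295, np.float32(0.069), np.float32(0.034))
barrel_green_1 [([316.2, 190.5], 0.93, array([ 0.5076, -0.2889,  0.017 ])), ([528.6, 153.2], 0.88, array([ 0.3959, -0.1323,  0.017 ])), ([192.1, 103.1], 0.83, array([ 0.4816, -0.4165,  0.017 ])), ([323.8, 40.1], 0.59, array([ 0.3914, -0.3361,  0.017 ]))]
drawer_yellow []
barrel_yellow [([266.8, 281.8], 0.68, array([ 0.6166, -0.294 ,  0.021 ]))]
```

View pics/w8.png

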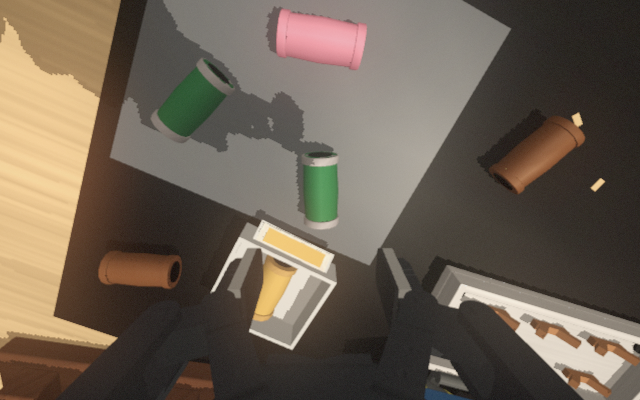

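Of the candidates, green (320,190) and green (192,103) lie on the felt and are the ones meant. The pink (320,38) and brown (140,270), (540,155) are look-alikes, and this enlarged view confirms it. Yellow lies in its drawer at (273,290). I'll grip the first green.

Emit:
move_arm(
  travel=[
    [2,0,-40],
    [2,0,-80],
    [2,0,-110],
    [2,0,-128],
    [2,0,-134],
    [2,0,-134],
    [2,0,-134],
    [2,0,-134],
    [2,0,-134],
    [2,0,-90],
    [2,0,-45],
    [2,0,0],
  ],
  turn=[
    [0,0,0],
    [0,0,0],
    [0,0,0],
    [0,0,0],
    [0,0,0],
    [0,0,0],
    [0,0,0],
    [0,0,0],
    [0,0,0],
    [0,0,0],
    [0,0,0],
    [0,0,0],
  ],
  hand=[-0.4,-0.4,-0.4,-0.4,-0.4,1,1,1,1,1,1,1],
  newtons=30,
)

```text
time_s: 25.05
eef_pos: [0.5057, -0.287, 0.1422]
eef_rot: [-0.216, 0.976, -0.0, 0.0]
contact_force: [0.6, -0.6, -0.7]
gripper_width: 0.0329
grip_force: 30.2
```

```bash
python3 - <<'E'
from h import *
p=capture("wrist"); st()
cv2.imwrite("pics/w9.png",p["color"][120:,200:440,::-1])
s=env.state(); print(s["grip_force"])
# held barrel centre: 11 mm above TCP
z=s["eef_pos"][2]+.011
for q in ("barrel_green_1",):
  for r in spot_point(q,p)[:5]: print(r["position"],round(r["score"],2),world(p,r["position"],z))
  for r in trace(q,p)[:5]: print(r["position"],round(r["score"],2),mask_axis(p,r["mask"],z))
# projected ends of an ideally centred held barrel (top line)
from scipy.spatial.transform import Rotation as R
M=R.from_quat(s["eef_rot"]).as_matrix(); c=s["eef_pos"]+[0,0,.011]
for e in (-.033,.033): print(proj(p,c+M[:,0]*e), proj(p,c+M[:,0]*e+[0,0,.017]))
E
```

```text
25.1 [ 0.5094 -0.2897  0.1504] [-0.216  0.976 -0.004  0.004] 0.0329
30.344318747520447
[525.8, 150.5] 0.94 [ 0.4139 -0.2359  0.1614]
[323.2, 40.2] 0.83 [ 0.4124 -0.3284  0.1614]
[193.2, 100.8] 0.68 [ 0.4529 -0.3652  0.1614]
[317.2, 264.7] 0.61 [ 0.4988 -0.2907  0.1614]
[531.6, 147.5] 0.93 (array([ 0.4132, -0.2318], dtype=float32), -0.338, np.float32(0.035), np.float32(0.018))
[320.4, 41.1] 0.69 (array([ 0.4127, -0.3295], dtype=float32), -1.291, np.float32(0.032), np.float32(0.016))
[315.0, 266.0] 0.68 (array([ 0.5034, -0.2874], dtype=float32), 0.448, np.float32(0.081), np.float32(0.031))
[310.4 337.8] [309.4 366.3]
[309.1 219.4] [307.7 236.7]
```

View pics/w9.png

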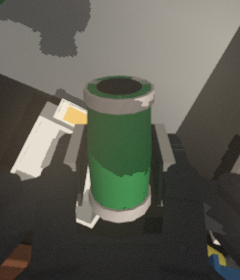

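Emit:
move_arm(
  travel=[
    [70,228,0],
    [70,228,0],
    [70,228,0],
    [70,228,0],
    [70,228,0],
    [70,228,0],
    [70,228,0],
    [70,228,0],
    [70,228,0],
  ],
  turn=[
    [0,0,-0.331],
    [0,0,-0.331],
    [0,0,-0.331],
    [0,0,-0.331],
    [0,0,-0.331],
    [0,0,-0.331],
    [0,0,-0.331],
    [0,0,-0.331],
    [0,0,-0.331],
  ],
  hand=[1,1,1,1,1,1,1,1,1],
)

```text
time_s: 26.1
eef_pos: [0.5754, -0.0606, 0.1399]
eef_rot: [-0.051, 0.999, -0.0, -0.0]
contact_force: [-0.2, -0.4, -0.8]
gripper_width: 0.0326
grip_force: 30.3
```

```bash
python3 - <<'E'
from h import *
p=capture("wrist"); st()
for q in ("saddle_1",):
  for r in spot_point(q,p)[:5]: print(r["position"],round(r["score"],2),world(p,r["position"],.04))
for r in trace("barrel_green_1",p)[:3]: print(r["position"],round(r["score"],2),mask_axis(p,r["mask"],.1515+.017*.5))
cv2.imwrite("pics/w10.png",p["color"][:,:,::-1])
E
```

```text
26.15 [ 0.5755 -0.0606  0.1401] [-0.051  0.999 -0.    -0.   ] 0.0331
[317.7, 202.4] 0.88 [ 0.5799 -0.0607  0.04  ]
[492.5, 201.5] 0.85 [0.5635 0.0882 0.04  ]
[407.8, 197.1] 0.65 [0.5671 0.0152 0.04  ]
[314.2, 265.1] 0.68 (array([ 0.5724, -0.0604], dtype=float32), 0.101, np.float32(0.08), np.float32(0.032))
[251.4, 0.0] 0.54 (array([ 0.4644, -0.0947], dtype=float32), -1.471, np.float32(0.006), np.float32(0.002))
```

View pics/w10.png

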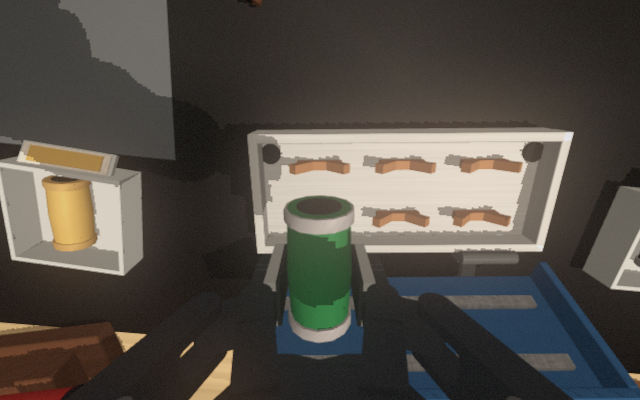

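Green is held centred at (320,265), and the station 3 saddles are below it. I'll lay it in.

Emit:
move_arm(
  travel=[
    [2,1,-40],
    [2,1,-80],
    [2,1,-100],
    [2,1,-107],
    [2,1,-111],
    [2,1,-111],
    [2,1,-111],
    [2,1,-111],
    [2,1,-111],
    [2,1,-80],
    [2,1,-40],
    [2,1,0],
  ],
  turn=[
    [0,0,0],
    [0,0,0],
    [0,0,0],
    [0,0,0],
    [0,0,0],
    [0,0,0],
    [0,0,0],
    [0,0,0],
    [0,0,0],
    [0,0,0],
    [0,0,0],
    [0,0,0],
  ],
  hand=[1,1,1,1,1,1,0.0,-0.2,-0.2,-0.2,-0.2,-0.2],
)

```text
time_s: 27.45
eef_pos: [0.5775, -0.0579, 0.1412]
eef_rot: [-0.053, 0.999, 0.0, -0.001]
contact_force: [0.7, -0.6, 1.1]
gripper_width: 0.0513
grip_force: 0.0
```

```bash
python3 - <<'E'
from h import *
p=capture("wrist"); st()
for r in spot_point("saddle_1",p)[:5]: print(r["position"],round(r["score"],2),world(p,r["position"],.04))
for r in spot_point("barrel_green_1",p)[:5]: print("g",r["position"],round(r["score"],2),world(p,r["position"],.04))
for r in trace("barrel_green_1",p)[:3]: print(r["position"],round(r["score"],2),mask_axis(p,r["mask"],.04))
cv2.imwrite("pics/w11.png",p["color"][100:280,230:590,::-1].repeat(2,0).repeat(2,1))
t=capture("top")
for r in spot_point("barrel_green_1",t)[:5]: print("t",r["position"],round(r["score"],2),world(t,r["position"],.017))
E
```

```text
27.5 [ 0.5816 -0.0588  0.1486] [-0.053  0.999 -0.001  0.005] 0.0513
[489.9, 197.2] 0.7 [0.5621 0.0885 0.04  ]
[403.6, 194.1] 0.6 [0.5671 0.0143 0.04  ]
g [312.9, 196.8] 0.63 [ 0.5778 -0.0626  0.04  ]
[312.1, 195.4] 0.56 (array([ 0.579, -0.059], dtype=float32), 0.124, np.float32(0.076), np.float32(0.033))
t [446.2, 235.9] 0.74 [ 0.3884 -0.3328  0.017 ]
t [434.3, 159.0] 0.73 [ 0.6187 -0.2962  0.017 ]
t [451.5, 285.4] 0.69 [ 0.2417 -0.3491  0.017 ]
t [475.6, 203.5] 0.6 [ 0.4865 -0.4202  0.017 ]
t [474.4, 146.3] 0.5 [ 0.6587 -0.4164  0.017 ]
```

View pics/w11.png

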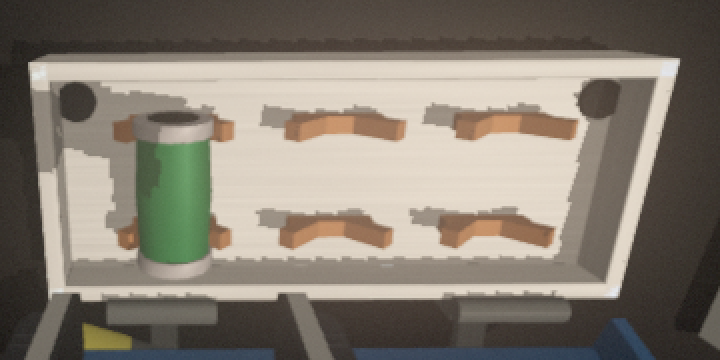

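Green 1 sits centred in station 3 (crop (173,195)). Now the second green.

Emit:
move_arm(
  travel=[
    [-94,-359,0],
    [-94,-359,0],
    [-94,-359,0],
    [-94,-359,0],
    [-94,-359,0],
    [-94,-359,0],
    [-94,-359,0],
    [-94,-359,0],
    [-94,-359,0],
    [-94,-359,0],
    [-94,-359,0],
  ],
  turn=[
    [0,0,-0.525],
    [0,0,-0.525],
    [0,0,-0.525],
    [0,0,-0.525],
    [0,0,-0.525],
    [0,0,-0.525],
    [0,0,-0.525],
    [0,0,-0.525],
    [0,0,-0.525],
    [0,0,-0.525],
    [0,0,-0.525],
  ],
  hand=[-0.4,-0.4,-0.4,-0.4,-0.4,-0.4,-0.4,-0.4,-0.4,-0.4,-0.4],
)

```text
time_s: 28.85
eef_pos: [0.4841, -0.4151, 0.1394]
eef_rot: [0.207, 0.978, 0.001, -0.001]
contact_force: [0.6, -0.8, -0.5]
gripper_width: 0.0598
grip_force: 0.0
```

```bash
python3 - <<'E'
from h import *
from scipy.spatial.transform import Rotation as R
p=capture("wrist"); st(); y=R.from_quat(env.state()["eef_rot"]).as_matrix()[:,1]; print("tool yaw",np.arctan2(y[1],y[0])-np.pi/2)
for r in trace("barrel_green_1",p)[:5]: print(r["position"],round(r["score"],2),mask_axis(p,r["mask"],.02))
for r in spot_point("barrel_green_1",p)[:4]: print(r["position"],round(r["score"],2),world(p,r["position"],.017))
E
```

```text
28.9 [ 0.4843 -0.4152  0.1398] [ 0.207  0.978  0.001 -0.001] 0.0599
tool yaw -0.41758451232019445
[312.3, 185.1] 0.81 (array([ 0.481 , -0.4167], dtype=float32), -0.387, np.float32(0.075), np.float32(0.034))
[374.4, 334.0] 0.78 (array([ 0.6612, -0.4256], dtype=float32), -1.208, np.float32(0.057), np.float32(0.043))
[362.7, 51.4] 0.74 (array([ 0.392 , -0.3367], dtype=float32), -1.299, np.float32(0.07), np.float32(0.033))
[358.6, 52.2] 0.98 [ 0.3915 -0.3386  0.017 ]
[312.0, 187.2] 0.75 [ 0.4793 -0.4193  0.017 ]
[387.0, 328.9] 0.63 [ 0.6612 -0.411   0.017 ]
```

Emit:
move_arm(
  travel=[
    [-3,-2,-40],
    [-3,-2,-80],
    [-3,-2,-110],
    [-3,-2,-128],
    [-3,-2,-134],
    [-3,-2,-134],
    [-3,-2,-134],
    [-3,-2,-134],
    [-3,-2,-134],
    [-3,-2,-90],
    [-3,-2,-45],
    [-3,-2,0],
  ],
  turn=[
    [0,0,0.02],
    [0,0,0.02],
    [0,0,0.02],
    [0,0,0.02],
    [0,0,0.02],
    [0,0,0.02],
    [0,0,0.02],
    [0,0,0.02],
    [0,0,0.02],
    [0,0,0.02],
    [0,0,0.02],
    [0,0,0.02],
  ],
  hand=[-0.4,-0.4,-0.4,-0.4,-0.4,1,1,1,1,1,1,1],
  newtons=30,
)

```text
time_s: 30.2
eef_pos: [0.4807, -0.419, 0.1421]
eef_rot: [0.199, 0.98, 0.0, -0.0]
contact_force: [0.7, -1.4, -0.6]
gripper_width: 0.0326
grip_force: 30.2
```

Emit:
move_arm(
  travel=[
    [80,505,0],
    [80,505,0],
    [80,505,0],
    [80,505,0],
    [80,505,0],
    [80,505,0],
    [80,505,0],
    [80,505,0],
    [80,505,0],
    [80,505,0],
    [80,505,0],
    [80,505,0],
  ],
  turn=[
    [0,0,0.505],
    [0,0,0.505],
    [0,0,0.505],
    [0,0,0.505],
    [0,0,0.505],
    [0,0,0.505],
    [0,0,0.505],
    [0,0,0.505],
    [0,0,0.505],
    [0,0,0.505],
    [0,0,0.505],
    [0,0,0.505],
  ],
  hand=[1,1,1,1,1,1,1,1,1,1,1,1],
)

```text
time_s: 31.4
eef_pos: [0.5611, 0.0877, 0.1408]
eef_rot: [-0.054, 0.999, -0.0, 0.0]
contact_force: [-0.5, -0.5, 0.1]
gripper_width: 0.0325
grip_force: 30.3
```

```bash
python3 - <<'E'
from h import *
p=capture("wrist"); st()
for r in spot_point("saddle_1",p)[:5]: print(r["position"],round(r["score"],2),world(p,r["position"],.04))
for r in trace("barrel_green_1",p)[:3]:
  v=np.nonzero(r["mask"]); print(r["position"],round(r["score"],2),v[0].min(),v[0].max(),v[1].min(),v[1].max(),mask_axis(p,r["mask"],.16))
E
```

```text
31.45 [0.5609 0.086  0.1406] [-0.053  0.999 -0.     0.   ] 0.0326
[233.5, 195.6] 0.91 [0.5679 0.0153 0.04  ]
[319.8, 195.0] 0.9 [0.5592 0.0886 0.04  ]
[141.8, 194.3] 0.9 155 238 116 174 (array([0.5287, 0.0096], dtype=float32), 0.116, np.float32(0.038), np.float32(0.02))
[316.7, 261.9] 0.65 193 339 284 355 (array([0.5574, 0.088 ], dtype=float32), 0.105, np.float32(0.079), np.float32(0.031))
[623.9, 25.8] 0.26 0 44 599 639 (array([0.4419, 0.1855], dtype=float32), -1.463, np.float32(0.015), np.float32(0.014))
```

Emit:
move_arm(
  travel=[
    [1,1,-40],
    [1,1,-80],
    [1,1,-100],
    [1,1,-107],
    [1,1,-112],
    [1,1,-112],
    [1,1,-112],
    [1,1,-112],
    [1,1,-112],
    [1,1,-80],
    [1,1,-40],
    [1,1,0],
  ],
  turn=[
    [0,0,0],
    [0,0,0],
    [0,0,0],
    [0,0,0],
    [0,0,0],
    [0,0,0],
    [0,0,0],
    [0,0,0],
    [0,0,0],
    [0,0,0],
    [0,0,0],
    [0,0,0],
  ],
  hand=[1,1,1,1,1,1,0.0,-0.2,-0.2,-0.2,-0.2,-0.2],
)

```text
time_s: 32.75
eef_pos: [0.5616, 0.0863, 0.1412]
eef_rot: [-0.052, 0.999, -0.0, -0.001]
contact_force: [1.2, 0.2, 0.1]
gripper_width: 0.0515
grip_force: 0.0
```

Emit:
move_arm(
  travel=[
    [-40,-60,80],
    [-80,-80,110],
    [-120,-87,110],
    [-160,-87,110],
    [-170,-87,110],
    [-170,-87,110],
    [-170,-87,110],
    [-170,-87,110],
  ],
  turn=[
    [0,0,0],
    [0,0,0],
    [0,0,0],
    [0,0,0],
    [0,0,0],
    [0,0,0],
    [0,0,0],
    [0,0,0],
  ],
  hand=[-0.2,-0.2,-0.2,-0.2,-0.2,-0.2,-0.2,-0.2],
)

```text
time_s: 33.55
eef_pos: [0.3931, -0.0004, 0.2504]
eef_rot: [-0.052, 0.999, -0.0, 0.001]
contact_force: [0.1, -0.4, 0.3]
gripper_width: 0.051
grip_force: 0.0
```

```bash
python3 - <<'E'
from h import *
p=capture("wrist"); s=capture("scene"); t=capture("top"); st()
for r in trace("barrel_green_1",p)[:6]: print(r["position"],round(r["score"],2),mask_axis(p,r["mask"],.04))
for n,c in (("w",p),("s",s),("t",t)):
  for q in ("drawer_red","drawer_black","drawer_yellow","barrel_red","barrel_black","barrel_yellow"):
    print(n,q,[(r["position"],round(r["score"],2),world(c,r["position"],.021 if q[0]=="b" else 0)) for r in spot_point(q,c)[:2]])
g=lambda c,a,b,e,f:cv2.resize(c["color"][a:b,e:f,::-1],(400,300))
cv2.imwrite("pics/w12.png",np.vstack([np.hstack([g(p,150,400,160,540),g(s,140,290,150,450)]),np.hstack([g(t,130,270,200,390),g(t,110,250,340,530)])]))
E
```

```text
33.7 [ 3.927e-01 -1.000e-04  2.499e-01] [-0.053  0.999  0.    -0.   ] 0.0513
[218.6, 151.7] 0.96 (array([ 0.3917, -0.1185], dtype=float32), -0.333, np.float32(0.071), np.float32(0.032))
[32.0, 306.0] 0.9 (array([ 0.6383, -0.3905], dtype=float32), -1.205, np.float32(0.102), np.float32(0.035))
[31.8, 2.5] 0.88 (array([ 0.2571, -0.3124], dtype=float32), -1.471, np.float32(0.061), np.float32(0.011))
[268.4, 305.2] 0.85 (array([ 0.5899, -0.0451], dtype=float32), -0.154, np.float32(0.063), np.float32(0.015))
[361.8, 293.3] 0.6 (array([0.5614, 0.0788], dtype=float32), 0.297, np.float32(0.089), np.float32(0.024))
[48.9, 134.3] 0.59 (array([ 0.3874, -0.3188], dtype=float32), -1.293, np.float32(0.087), np.float32(0.031))
w drawer_red [([555.9, 176.6], 0.87, array([0.3817, 0.3209, 0.    ]))]
w drawer_black [([480.6, 299.2], 0.82, array([0.5867, 0.2756, 0.    ]))]
w drawer_yellow [([115.0, 289.4], 0.87, array([ 0.6294, -0.2938,  0.    ])), ([315.3, 273.4], 0.36, array([0.5675, 0.0127, 0.    ]))]
w barrel_red [([562.6, 178.2], 0.86, array([0.379 , 0.3125, 0.021 ]))]
w barrel_black [([259.8, 290.4
[... 593 characters left out ...]
rel_black [([401.0, 237.6], 0.63, array([0.583 , 0.2893, 0.021 ]))]
s barrel_yellow [([219.1, 218.5], 0.8, array([ 0.6133, -0.2853,  0.021 ])), ([290.8, 216.8], 0.2, array([ 0.565 , -0.0626,  0.021 ]))]
t drawer_red [([230.2, 234.0], 0.92, array([0.3835, 0.3181, 0.    ]))]
t drawer_black [([247.0, 166.3], 0.59, array([0.5911, 0.2712, 0.    ])), ([232.0, 234.6], 0.22, array([0.3818, 0.3125, 0.    ]))]
t drawer_yellow [([430.9, 158.9], 0.64, array([ 0.6213, -0.2901,  0.    ]))]
t barrel_red [([326.5, 120.2], 0.2, array([0.7316, 0.0298, 0.021 ]))]
t barrel_black [([239.5, 162.6], 0.77, array([0.5996, 0.2903, 0.021 ]))]
t barrel_yellow [([434.9, 158.1], 0.53, array([ 0.6209, -0.2971,  0.021 ]))]
```

View pics/w12.png

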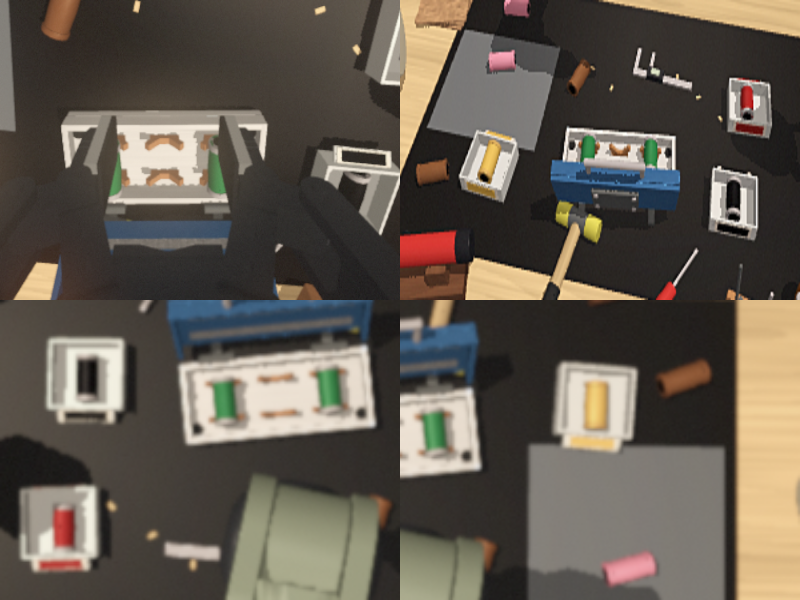

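All placements look right. Black (87,378), red (63,525) and yellow (597,403) lie in their drawers, and the greens (223,400), (330,390) are in stations 3 and 1. Next is the handle.

Emit:
move_arm(
  travel=[
    [0,0,20],
    [40,0,20],
    [80,0,20],
    [130,10,20],
    [180,20,20],
    [230,25,20],
    [270,29,20],
    [298,29,20],
    [298,29,20],
    [298,29,20],
    [298,29,20],
    [298,29,20],
  ],
  turn=[
    [0,0,-1.571],
    [0,0,-1.571],
    [0,0,-1.571],
    [0,0,-1.571],
    [0,0,-1.571],
    [0,0,-1.571],
    [0,0,-1.571],
    [0,0,-1.571],
    [0,0,-1.571],
    [0,0,-1.571],
    [0,0,-1.571],
    [0,0,-1.571],
  ],
  hand=[0.25,0.25,0.25,0.25,0.25,0.25,0.25,0.25,0.25,0.25,0.25,0.25],
)

```text
time_s: 35.85
eef_pos: [0.6899, 0.0288, 0.2698]
eef_rot: [0.669, 0.743, -0.0, -0.0]
contact_force: [0.3, -0.5, 0.1]
gripper_width: 0.032
grip_force: 0.0
```

```bash
python3 - <<'E'
from h import *
p=capture("wrist"); s=capture("scene"); st()
for n,c in (("w",p),("s",s)):
  for r in spot_point("press_lid_handle",c)[:3]: print(n,r["position"],round(r["score"],2),world(c,r["position"],.182))
cv2.imwrite("pics/w13.png",p["color"][:,:,::-1])
E
```

```text
35.95 [0.6898 0.0288 0.27  ] [ 0.668  0.744 -0.    -0.   ] 0.0321
w [322.0, 201.8] 0.55 [0.6926 0.0304 0.182 ]
w [357.6, 227.0] 0.22 [0.7248 0.0112 0.182 ]
s [312.1, 221.1] 0.74 [0.6924 0.0318 0.182 ]
```

View pics/w13.png

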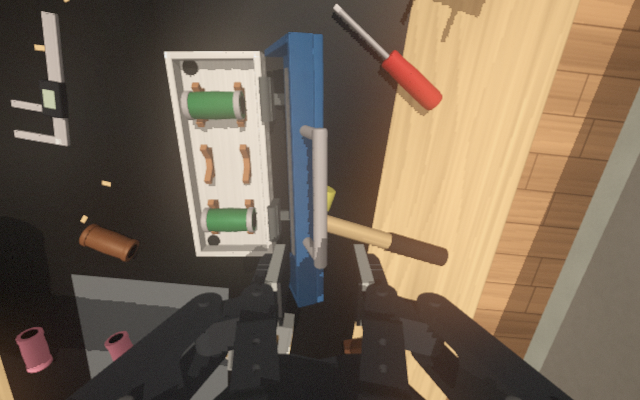

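The bar at (320,198) is between the fingertips. Both greens are seated at (213,105) and (230,220). I'll grip and swing the lid back.

Emit:
move_arm(
  travel=[
    [2,0,-40],
    [2,0,-75],
    [2,0,-96],
    [2,0,-98],
    [2,0,-98],
    [2,0,-98],
    [2,0,-98],
    [2,0,-98],
  ],
  turn=[
    [0,0,0],
    [0,0,0],
    [0,0,0],
    [0,0,0],
    [0,0,0],
    [0,0,0],
    [0,0,0],
    [0,0,0],
  ],
  hand=[0.25,0.25,0.25,0.25,1,1,1,1],
  newtons=25,
)

```text
time_s: 36.85
eef_pos: [0.6905, 0.0286, 0.1732]
eef_rot: [0.669, 0.743, -0.001, -0.001]
contact_force: [-5.1, -0.5, -1.9]
gripper_width: 0.0107
grip_force: 25.2
```

Emit:
move_arm(
  travel=[
    [-17,-2,7],
    [-39,-4,12],
    [-61,-6,15],
    [-84,-9,14],
    [-106,-11,10],
    [-127,-13,2],
    [-127,-13,2],
  ],
  turn=[
    [0,0,0],
    [0,0,0],
    [0,0,0],
    [0,0,0],
    [0,0,0],
    [0,0,0],
    [0,0,0],
  ],
  hand=[1,1,1,1,1,1,1],
)

```text
time_s: 37.55
eef_pos: [0.5638, 0.0146, 0.1772]
eef_rot: [0.669, 0.743, -0.0, 0.002]
contact_force: [-4.2, -2.6, 8.4]
gripper_width: 0.0108
grip_force: 26.5
```

Emit:
move_arm(
  travel=[
    [-21,-2,-11],
    [-39,-4,-25],
    [-54,-6,-41],
    [-67,-7,-60],
    [-78,-8,-80],
    [-85,-9,-102],
    [-88,-9,-122],
    [-88,-9,-125],
    [-88,-9,-125],
  ],
  turn=[
    [0,0,0],
    [0,0,0],
    [0,0,0],
    [0,0,0],
    [0,0,0],
    [0,0,0],
    [0,0,0],
    [0,0,0],
    [0,0,0],
  ],
  hand=[1,1,1,1,1,1,1,1,1],
)

```text
time_s: 38.45
eef_pos: [0.476, 0.0053, 0.0497]
eef_rot: [0.669, 0.743, -0.002, 0.0]
contact_force: [-5.0, -4.7, -1.4]
gripper_width: 0.0103
grip_force: 31.0
```

Emit:
move_arm(
  travel=[
    [0,0,-4],
    [0,0,-4],
    [0,0,-4],
    [0,0,-4],
    [0,0,-4],
  ],
  turn=[
    [0,0,0],
    [0,0,0],
    [0,0,0],
    [0,0,0],
    [0,0,0],
  ],
  hand=[1,1,1,0.25,0.25],
)

```text
time_s: 38.95
eef_pos: [0.4792, 0.0066, 0.0469]
eef_rot: [0.669, 0.743, 0.001, 0.002]
contact_force: [-0.0, 0.0, -0.1]
gripper_width: 0.032
grip_force: 0.0
```

Emit:
move_arm(
  travel=[
    [0,0,0],
    [0,0,40],
    [0,0,80],
    [0,0,120],
    [-60,0,160],
    [-60,0,170],
    [-60,0,170],
    [-60,0,170],
  ],
  turn=[
    [0,0,0],
    [0,0,0],
    [0,0,0],
    [0,0,0],
    [0,0,0],
    [0,0,0],
    [0,0,0],
    [0,0,0],
  ],
  hand=[0.25,0.25,0.25,0.25,0.25,0.25,0.25,0.25],
)

```text
time_s: 39.75
eef_pos: [0.4181, 0.0067, 0.2159]
eef_rot: [0.669, 0.743, 0.001, 0.001]
contact_force: [0.2, 0.5, -0.5]
gripper_width: 0.032
grip_force: 0.0
```

```bash
python3 - <<'E'
from h import *
p=capture("wrist"); s=capture("scene"); t=capture("top"); st()
for n,c in (("w",p),("s",s)):
  for r in spot_point("press_lid_handle",c)[:2]: print(n,r["position"],round(r["score"],2),world(c,r["position"],.054))
g=lambda c,a,b,e,f:cv2.resize(c["color"][a:b,e:f,::-1],(400,300))
cv2.imwrite("pics/w14.png",np.vstack([np.hstack([g(p,0,400,0,640),g(s,170,290,250,410)]),np.hstack([g(t,110,270,200,410),g(s,140,290,150,450)])]))
E
```

```text
39.9 [0.4173 0.0068 0.2144] [ 0.669  0.743 -0.    -0.   ] 0.032
w [372.8, 186.5] 0.95 [0.4766 0.0042 0.054 ]
s [315.2, 193.7] 0.71 [0.4817 0.0016 0.054 ]
```

View pics/w14.png

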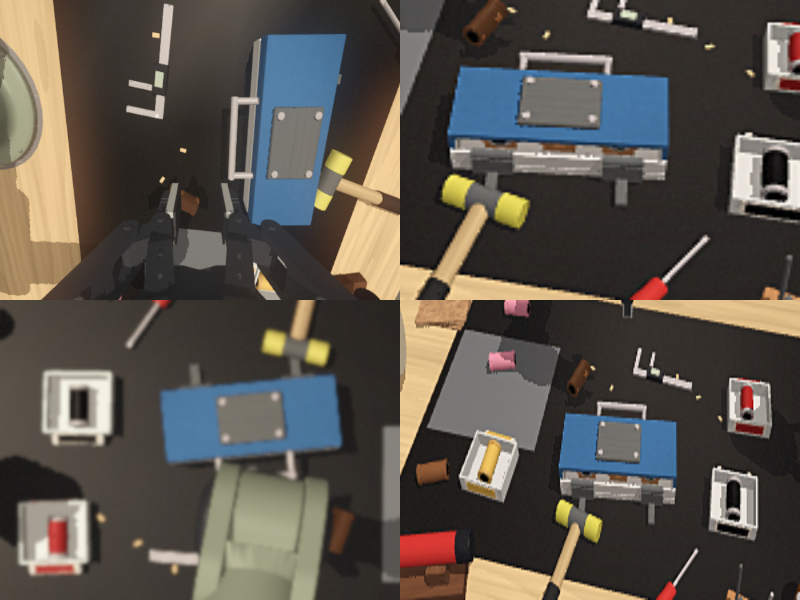

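The lid is shut, with its handle back where it was at the start, (0.477, 0.004). The barrels are in their drawers and the tools have not moved. I'm handing it in.

```bash
python3 -c "
from rig import env; print(env.job_done())"
```

```text
the job is handed in; nothing more can be done
None
```

The job is handed in, with no verdict returned: in the last pictures the red, black and yellow barrels lie in their own drawers and the lid is shut over both green barrels, which I saw seated in stations 1 and 3 just before closing it.

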